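# Release the eccentric cam lock and push the slide home to seat a circuit board

## Task

On the plywood board fixture, push the eccentric cam round by its upright handle until the cam's low point faces the slide's roller (the handle then points straight ahead, the way the slide travels). Only then push the metal slide forward until it is fully home and has seated the circuit board in its connector. Do it all by pushing with the fingertips: do not grip the handle, do not touch or lift the board, leave everything else where it stands, and finish clear of everything.

Things in the scene. Friction and masses are not known exactly. Their poses are not given: they have to be found in the camera images.
- fixture: board fixture, fixed: plywood base 290 x 280 x 18 mm. Its x axis is the slide's forward direction (away from the robot), y its left. Origin on the table surface; base spans x -170 to 120, y -120 to 160 mm. From back to front: slide, board between aluminium guides, black connector (44 mm tall, the highest fixed part); the cam is left of the slide
- slide (a joint): travel of the slide along the fixture's +x, m: 0 fully back, 0.027 fully home at its stop. Starts at 0 to 0.004, stays where it is left, takes about 4 to 6 N to push. Unless the cam's low point faces the roller, the roller meets the cam and the slide cannot go home
- push_face (a point): centre of the slide's flat rear face (facing the fixture's -x), the face to push: 90 mm wide, 38 mm high, its middle 39 mm above the table (edges at 20 and 58 mm). The slide is an aluminium block 88 mm long, 90 mm wide. Moves with the slide
- roller (a point): top centre of the slide's steel follower roller, 16 mm diameter, upright axis, carried on an arm at the block's left side; its top is 36 mm above the table. It travels along x straight towards the cam's pivot. Moves with the slide
- cam_turn (a joint): angle of the cam about the vertical axis through cam_pivot, rad, counterclockwise from above: 0 when the low point faces the roller and the handle points along the fixture's +x; +1.57: handle to its +y. Starts at 1.5 to 2.5; range -0.9 to 3.0, no stop or detent at 0. Friction only (0.12 N m, about 2 N at the handle): stays where it is left
- cam_pivot (a point): the cam's pivot axis, at fixture x -44, y 75 mm; point 34 mm above the table. The cam is a steel disc, 60 mm diameter, 12 mm thick, its centre 12 mm off the pivot towards the handle (high point 42 mm from the pivot on the handle's side, low point 18 mm on the opposite side)
- cam: the eccentric cam with its handle: on the disc a flat dark steel arm (16 mm wide, top 42 mm above the table) with an upright black round post at its end, 14 mm diameter, axis 65 mm from the pivot, top 80 mm above the table. Origin on the pivot axis, x axis along the arm towards the post
- handle_mid (a point): point on the axis of the upright handle post, 63 mm above the table
- board: circuit board on a black carrier, 100 x 70 x 8 mm, about 0.12 kg, loose between the guides in front of the slide; the slide pushes it. Origin under its centre, x lengthwise along the fixture's x
- board_home (a point): where the board's origin lies once it is seated in the connector
- screw_jar: small clear screw jar with steel lid, 40 mm diameter, 45 mm tall, standing on the fixture's base left of the connector; origin under its centre
- heatsink: finned aluminium heatsink 40 x 30 x 22 mm, standing on the fixture's base right of the board guides; origin under its centre
- standoff: small round brass standoff, 18 mm diameter, 28 mm tall, standing on the fixture's base at its rear left corner; origin under its centre
- mug: white mug 80 mm diameter, 90 mm tall, on the table to the left; origin under its centre
- flux_bottle: white bottle 44 mm diameter, 110 mm tall, on the table to the right; origin under its centre
- screwdriver: black-handled screwdriver lying on the table to the right; origin under its middle
- tape_roll: paper tape roll 84 mm diameter, 20 mm tall, lying on the table at the far left; origin under its centre

How it is judged (in metres and radians):
On the way, in this order (a step that is already met when the one before it is completed fails the run):
1. the cam is turned until its low point faces the roller (value of joint cam_turn between -0.45 and 0.45 rad), for 0.2 s.
2. the slide is pushed fully home (value of joint slide above 0.0245 m), for 0.2 s.
At the end, for the whole second after the job is handed in: The cam stands within 0.45 rad of its low point, the slide is within 2.5 mm of fully home, the board lies flat within 5 mm of its seated place, all at rest, and no bystander is more than 30 mm from where it stood (all of step 1 and value of joint slide above 0.0245 m and horizontal distance between board and board_home below 0.005 m and angle between board's own z axis and vertical below 0.06 rad and linear speed of board below 0.02 m/s and velocity of joint cam_turn between -0.1 and 0.1 rad/s and distance of each of screw_jar, heatsink, standoff, mug, flux_bottle, screwdriver, tape_roll from where it was at the start of the episode below 0.03 m); the robot touches nothing.
It fails at once if the slide is pushed forward by more than 4 mm while the cam is more than 0.55 rad from its low point (distance of push_face from where it was at the start of the episode above 0.004 m and (value of joint cam_turn above 0.55 rad or value of joint cam_turn below -0.55 rad)).
It fails at once if the handle post is gripped between the fingers (distance between the grasp point and handle_mid below 0.012 m and contact force between the fingers and cam above 1 N).
It fails at once if the robot touches the board with more than 1 N (contact force between any of the fingers, the arm and board above 1 N).
It fails at once if the board is lifted or tipped (z of board in the frame of fixture above 0.034 m or angle between board's own z axis and vertical above 0.2 rad).
It fails at once if a bystander is moved by more than 30 mm (distance of any of screw_jar, heatsink, standoff, mug, flux_bottle, screwdriver, tape_roll from where it was at the start of the episode above 0.03 m).
It also fails if it takes over 51 s, if anything falls off the work surface, if the arm or the gripper's body presses on something with over 40 N, if the wrist force passes 120 N, or if a joint passes its speed limit or range.

## Robot

A 6-joint arm with a two-finger parallel gripper is mounted at the origin on the work surface. World frame = base frame: x ahead of the robot, y to its left, z up, the work surface at z = 0. Lengths are in mm, angles in rad, forces in N, time in s.
With the tool pointing down it reaches from about 250 to 850 mm from the base axis. Payload 12.5 kg.
Tool frame: the origin (TCP) lies at the very end of the fingers, on their centre line; the grasp point (between the pads) lies 19 mm behind it; z points along the fingers, y is the line along which they close (so a half turn about z gives the same grasp; the last joint's range is limited). The gripper opens to 93 mm and grips with 3 to 60 N. Pads are 15 mm wide; open, the fingers measure 128 mm over their backs; the gripper's body (75 mm by 188 mm) begins 65 mm behind the grasp point.
Start: joints at [-1.351, 0.351, 1.652, -0, 1.139, -0.085], TCP at [165.076, -524.628, 218.633] pointing down, gripper open.
Joint ranges: [-2.75, 2.75], [-0.79, 2.1], [0.01, 2.65], [-1.57, 4.71], [0.07, 3.14], [-2.87, 2.87]. Speed limits (rad/s): [2.22, 2.22, 2.79, 3.14, 3.14, 3.14].

## Interface

Orientations are given as a unit quaternion [x, y, z, w].
In Python, from cell import sensors, optics, r, nets gives the robot as it stands.
- The arm moves only by the tool send_rows, never from a script. Its argument "increments" is text: rows parted by semicolons, each of 7 numbers parted by spaces: the shift along the tool's x, y, z in m, then the turn, a rotation vector about the tool's x, y, z in rad, then the opening, from 0 (shut) to 1 (fully open). A call has 1 to 12 rows; each row is the pose to reach, as a shift and turn from the pose commanded when the call began, along the tool's axes at that moment; what a row does not reach only later rows make up. A row lasts 1/10 s, in which the tool goes at most 50 mm and 8.59 degrees, less where a joint would pass 70% of its speed; a pose out of reach is approached as far as the arm can. A call with a gripper value outside its range is refused whole. The fingers move at their own pace and stop on an object; "force" is the grip in N (left out, the last holds). Time passes only in rows, so rows that repeat a pose let the fingers close. It gives the time, the measured TCP pose, the force, the opening and the grip force at its end, in the units of the state.
- sensors.sense(): the state, without advancing time (a new reading comes with each control period).
- optics.snapshot(name): name is "scene" or "top" or "wrist"; returns the picture (384x512x3 uint8, red, green, blue); there is no depth.
- optics.get_calibration(name): a dict with "camera_matrix" (3x3 intrinsics, pixels), "dist_coeffs" ([k1, k2, p1, p2, k3] as OpenCV has them; the pictures are not rectified), "rvec" (rotation vector, rad) and "tvec" (3), from world to camera coordinates, as OpenCV has them; the wrist camera has in their place "hand_eye" (4x4, takes a point from camera to tool coordinates, whose origin is the TCP and whose axes are the flange's). Camera axes: x right, y down, z forward; pixel columns grow to the right and rows downward; lengths in mm; the calibration is good to about 2 mm. A picture is of the moment at which its call begins: read the wrist's pose just before it. get_calibration takes no time and is no camera call.
- r.job_done(): hands the job in; it is judged then, once.
Trained networks look in the newest picture that a camera, given by its name, has taken for a name from the list of things; names that differ only in an ending like _2 or _b are one class to them, and where a whole thing is asked for, a point or a joint stands for the part that bears it (a point fixed in the world has none). Each returns a list of dicts, best first, with "conf" (0 to 1); they miss things now and then, are a little off and sometimes report something else, mostly with a low value. They report only what shows in the picture. A call takes as long as a camera call.
- nets.spot_in(target, camera): "rect" ([left, top, width, height] in pixels, round what is visible of it).
The state is a dict: "clock": time; "joints": joint angles; "dq": joint speeds; "tau": joint torques, N m; "tool_pos": TCP position; "tcp_rot": TCP orientation; "force": force on the tool from outside, world axes, zero at the start; "torque": the same for the moment, N m; "finger_gap": opening from 0.0 (shut) to 1.0 (fully open); "grip_force": force on a finger pad.
Only numpy, scipy, OpenCV 4.12 (cv2) and the standard library are available. Lean on these libraries where they do the work, as an engineer would, in place of code of your own. Each camera call takes 0.05 s, during which the arm holds its last target. There are 200 camera calls.

## Working session

There is one attempt and no reset: what is moved stays moved. The work goes in short steps, Python scripts to look and compute and a tool call to move; the robot and the scene stay as the last step left them, time stands still between calls to the robot, and variables do not carry over. Pictures are saved under pics/ and viewed, at most 10 in all, crops included, and the job is handed in when it is done.

Besides the shell and the picture viewer there is one more tool, called by a JSON object that holds its "name" and its "arguments". send_rows: Moves the arm, as the interface text tells. Its arguments: {"type":"object","properties":{"increments":{"type":"string"},"force":{"type":"number"}},"required":["increments"]}

```bash
mkdir -p pics; cat > h.py <<'E'
import numpy as np, cv2
from cell import sensors, optics, r, nets
from scipy.spatial.transform import Rotation as R
def ray(cam,uv):
    c=optics.get_calibration(cam)
    K=np.array(c["camera_matrix"]);d=np.array(c["dist_coeffs"])
    p=cv2.undistortPoints(np.array([[uv]],float),K,d)[0,0]
    Rm=cv2.Rodrigues(np.array(c["rvec"],float))[0];t=np.array(c["tvec"],float).ravel()
    return -Rm.T@t, Rm.T@np.array([p[0],p[1],1])
def atz(cam,uv,z):
    o,d=ray(cam,uv); return o+d*(z-o[2])/d[2]
def proj(cam,P):
    c=optics.get_calibration(cam)
    return cv2.projectPoints(np.array(P,float).reshape(-1,3),np.array(c["rvec"],float),np.array(c["tvec"],float),np.array(c["camera_matrix"]),np.array(c["dist_coeffs"]))[0].reshape(-1,2)
E
python3 - <<'E'
from h import *
for n in("scene","top"):
    im=optics.snapshot(n); cv2.imwrite(f"pics/{n}0.png",im[:,:,::-1])
    for t in "fixture slide cam roller handle_mid board standoff screw_jar heatsink mug flux_bottle".split():
        q=nets.spot_in(t,n)
        print(n,t,[(np.round(x["rect"]).tolist(),round(x["conf"],2)) for x in q[:2]])
    print(ray(n,(256,192)))
s=sensors.sense();print(s["clock"],s["tool_pos"],s["tcp_rot"],R.from_quat(s["tcp_rot"]).as_matrix().round(3))
E
```

```text
scene fixture [([214.0, 156.0, 136.0, 106.0], 0.91)]
scene slide [([235.0, 166.0, 49.0, 36.0], 0.67)]
scene cam [([283.0, 157.0, 19.0, 36.0], 0.88)]
scene roller [([232.0, 166.0, 53.0, 35.0], 0.64)]
scene handle_mid [([284.0, 152.0, 18.0, 39.0], 0.76)]
scene board [([256.0, 195.0, 45.0, 31.0], 0.61)]
scene standoff [([214.0, 158.0, 134.0, 100.0], 0.65), ([287.0, 153.0, 4.0, 9.0], 0.55)]
scene screw_jar [([328.0, 189.0, 15.0, 25.0], 0.76), ([286.0, 154.0, 2.0, 8.0], 0.18)]
scene heatsink [([254.0, 232.0, 19.0, 16.0], 0.51), ([211.0, 154.0, 142.0, 105.0], 0.48)]
scene mug [([213.0, 153.0, 134.0, 105.0], 0.74)]
scene flux_bottle [([66.0, 248.0, 32.0, 41.0], 0.87), ([254.0, 231.0, 21.0, 18.0], 0.33)]
(array([1036.79720918, -503.32604212,  793.39123362]), array([-0.44310837,  0.52027042, -0.73015935]))
top fixture [([189.0, 132.0, 103.0, 98.0], 0.76)]
top slide [([221.0, 185.0, 42.0, 32.0], 0.83)]
top cam [([204.0, 175.0, 25.0, 17.0], 0.66)]
top roller [([217.0, 183.0, 44.0, 35.0], 0.55)]
top handle_mid [([203.0, 175.0, 27.0, 15.0], 0.67)]
top board [([245.0, 155.0, 23.0, 28.0], 0.83)]
top standoff []
top screw_jar []
top heatsink [([279.0, 157.0, 9.0, 12.0], 0.49)]
top mug [([125.0, 190.0, 29.0, 36.0], 0.83)]
top flux_bottle [([382.0, 225.0, 13.0, 12.0], 0.67), ([191.0, 134.0, 101.0, 98.0], 0.56)]
(array([ 334.48561143,    6.7164881 , 1650.65819033]), array([ 0.15153191,  0.00854384, -0.98846134]))
1.2 [ 165.074249   -524.62324966  218.6380017 ] [ 9.88407914e-01  1.51821590e-01 -7.21522293e-06 -1.01313496e-05] [[ 0.954  0.3   -0.   ]
 [ 0.3   -0.954  0.   ]
 [-0.    -0.    -1.   ]]
```

View pics/top0.png

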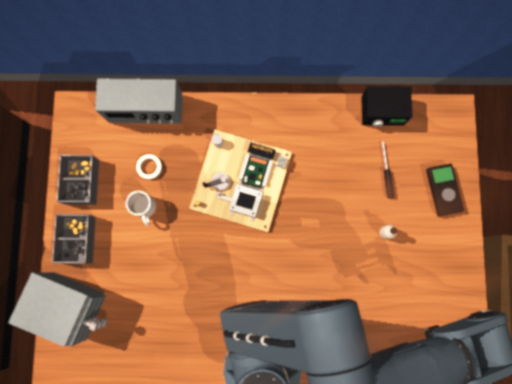

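View pics/scene0.png

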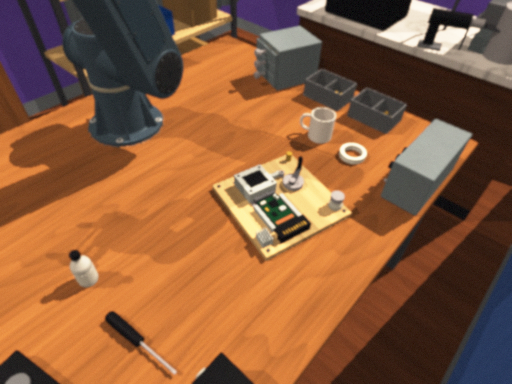

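The top view shows the fixture's corners at about (215,131), (293,153), (269,231), (190,209), with the handle pointing left at about (207,183). The scene view agrees.

```bash
cat >> h.py <<'E'
def fit(cam,uvs,locs):
    # planar fit: returns origin xy, yaw
    W=np.array([atz(cam,u,l[2])[:2] for u,l in zip(uvs,locs)]);L=np.array(locs)[:,:2]
    w=W-W.mean(0);l=L-L.mean(0)
    th=np.arctan2((l[:,0]*w[:,1]-l[:,1]*w[:,0]).sum(),(l*w).sum())
    M=np.array([[np.cos(th),-np.sin(th)],[np.sin(th),np.cos(th)]])
    o=W.mean(0)-M@L.mean(0)
    return o,th,np.abs(W-(L@M.T+o)).max(1)
E
python3 - <<'E'
from h import *
print(fit("top",[(215,131),(293,153),(269,231),(190,209)],[(120,160,18),(120,-120,18),(-170,-120,18),(-170,160,18)]))
c=optics.get_calibration("wrist");print(c)
im=cv2.imread("pics/top0.png")[120:240,180:300];cv2.imwrite("pics/c.png",cv2.resize(im,None,fx=5,fy=5,interpolation=cv2.INTER_CUBIC))
E
```

```text
(array([643.02575314,  44.02190168]), np.float64(-0.2775321987273368), array([3.19503905, 2.86222695, 5.09927091, 0.95799509]))
{'camera_matrix': array([[329.02250124,   0.        , 254.34813977],
       [  0.        , 329.02250124, 191.45550243],
       [  0.        ,   0.        ,   1.        ]]), 'dist_coeffs': array([0.02907665, 0.        , 0.        , 0.        , 0.        ]), 'hand_eye': array([[ 1.46460918e-04, -9.57856051e-01, -2.87248610e-01,
         8.06196596e+01],
       [ 9.99998150e-01, -4.10614894e-04,  1.87910608e-03,
        -4.50859809e-02],
       [-1.91786169e-03, -2.87248353e-01,  9.57854219e-01,
        -1.65640853e+02],
       [ 0.00000000e+00,  0.00000000e+00,  0.00000000e+00,
         1.00000000e+00]])}
```

View pics/c.png

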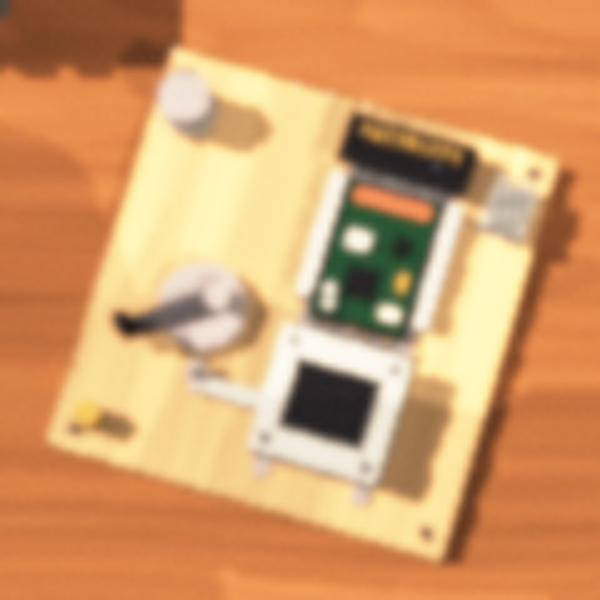

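{"name": "send_rows", "arguments": {"increments": "0.037 -0.027 -0.002 0 0 -0.14 0; 0.074 -0.054 -0.004 0 0 -0.28 0; 0.111 -0.081 -0.006 0 0 -0.42 0; 0.148 -0.108 -0.01 0 0 -0.56 0; 0.185 -0.135 -0.014 0 0 -0.70 0; 0.222 -0.162 -0.018 0 0 -0.84 0; 0.259 -0.189 -0.022 0 0 -0.98 0; 0.296 -0.216 -0.026 0 0 -1.12 0; 0.333 -0.243 -0.03 0 0 -1.26 0; 0.37 -0.27 -0.03 0 0 -1.40 0; 0.41 -0.30 -0.03 0 0 -1.54 0; 0.45 -0.32 -0.03 0 0 -1.68 0", "force": 30}}

```text
clock: 2.4
tool_pos: [499.1, -82.0, 249.0]
tcp_rot: [0.544, 0.839, 0.0, 0.0]
force: [0.7, -1.1, -0.8]
finger_gap: 0.029
grip_force: 0.0
```

```bash
cat >> h.py <<'E'
def st(tgt=None,yaw=None):
    s=sensors.sense();M=R.from_quat(s["tcp_rot"]).as_matrix();p=np.array(s["tool_pos"])
    y=np.arctan2(M[1,0],M[0,0])
    print("t",s["clock"],"p",p.round(1),"yaw",round(y,3),"j",np.round(s["joints"],2),"F",np.round(s["force"],1),"gap",s["finger_gap"],"tz",M[:,2].round(3))
    if tgt is not None:
        print("tool shift m",(M.T@(np.array(tgt)-p)/1000).round(4))
    if yaw is not None: print("rotz",round(-((yaw-y+np.pi)%(2*np.pi)-np.pi),3))
E
python3 -c "
from h import *
st((600,50,249),3.39)"
```

```text
t 2.4 p [499.1 -82.  249. ] yaw 1.991 j [-0.25  0.24  1.73  0.    1.18 -0.68] F [ 0.7 -1.1 -0.8] gap 0.029011584445478942 tz [ 0. -0. -1.]
tool shift m [ 0.0793  0.146  -0.    ]
rotz -1.399
```

{"name": "send_rows", "arguments": {"increments": "0.02 0.036 0 0 0 -0.14 0; 0.04 0.073 0 0 0 -0.28 0; 0.06 0.11 0 0 0 -0.42 0; 0.079 0.146 0 0 0 -0.56 0; 0.079 0.146 0 0 0 -0.7 0; 0.079 0.146 0 0 0 -0.84 0; 0.079 0.146 0 0 0 -0.98 0; 0.079 0.146 0 0 0 -1.12 0; 0.079 0.146 0 0 0 -1.26 0; 0.079 0.146 0 0 0 -1.4 0; 0.079 0.146 0 0 0 -1.4 0; 0.079 0.146 0 0 0 -1.4 0"}}

```text
clock: 3.6
tool_pos: [600.2, 46.7, 248.6]
tcp_rot: [-0.119, 0.993, 0.0, -0.0]
force: [0.5, -0.3, -0.1]
finger_gap: 0.008
grip_force: 0.0
```

```bash
python3 - <<'E'
s=open("h.py").read().replace('''    c=optics.get_calibration(cam)
''','''    c=cal(cam)
''').replace("def ray","""WP=None
def cal(n):
    c=dict(optics.get_calibration(n))
    if n=="wrist":
        T=np.eye(4);T[:3,:3]=R.from_quat(WP[1]).as_matrix();T[:3,3]=WP[0]
        I=np.linalg.inv(T@np.array(c["hand_eye"]))
        c["rvec"]=cv2.Rodrigues(I[:3,:3])[0];c["tvec"]=I[:3,3]
    return c
def setp():
    global WP
    s=sensors.sense();WP=(s["tool_pos"],s["tcp_rot"])
def ray""",1)
open("h.py","w").write(s)
E
python3 - <<'E'
from h import *
st();setp()
im=optics.snapshot("wrist")[:,:,::-1].copy()
cv2.imwrite("pics/w0.png",im);cv2.imwrite("pics/w0b.png",cv2.resize(im,(800,600),interpolation=cv2.INTER_CUBIC))
for t in "slide cam roller handle_mid board standoff screw_jar fixture".split():
    print(t,[(np.round(x["rect"]).tolist(),round(x["conf"],2)) for x in nets.spot_in(t,"wrist")[:2]])
E
```

```text
t 3.6 p [600.2  46.7 248.6] yaw -2.903 j [ 0.    0.42  1.48  0.    1.25 -1.81] F [ 0.5 -0.3 -0.1] gap 0.007822981349545956 tz [-0.  0. -1.]
slide [([222.0, 71.0, 132.0, 111.0], 0.95)]
cam [([308.0, 174.0, 87.0, 50.0], 0.98)]
roller [([457.0, 244.0, 55.0, 58.0], 0.64), ([220.0, 68.0, 132.0, 111.0], 0.59)]
handle_mid [([302.0, 176.0, 94.0, 45.0], 0.87), ([224.0, 70.0, 129.0, 112.0], 0.32)]
board [([186.0, 151.0, 91.0, 89.0], 0.75)]
standoff [([402.0, 143.0, 28.0, 18.0], 0.85)]
screw_jar []
fixture [([126.0, 16.0, 306.0, 254.0], 0.95)]
```

View pics/w0b.png

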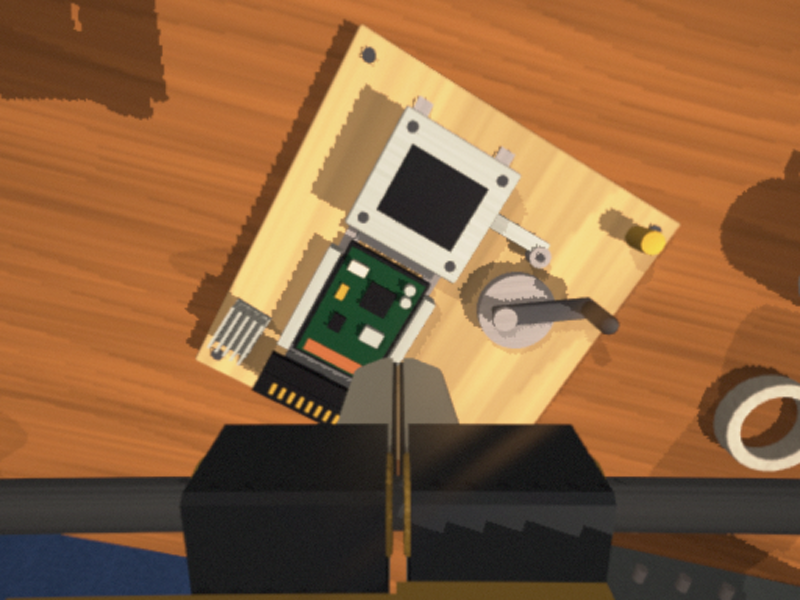

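The wrist view shows the base corners at (362,25), (679,224) and (197,360), the roller at (540,257), the pivot boss at (506,320) and the post's top at about (606,322), all at 800x600 scale.

```bash
python3 - <<'E'
from h import *
import h; setp(); k=512/800
P=lambda u,v:(u*k,v*k)
o,th,e=fit("wrist",[P(362,25),P(679,224),P(197,360),P(506,319)],[(-170,-120,18),(-170,160,18),(120,-120,18),(-44,75,44)])
print(o,th,e)
print(fit("top",[(215,129.4),(292.4,151.6),(269,232.4),(189.4,208)],[(120,160,18),(120,-120,18),(-170,-120,18),(-170,160,18)]))
M=np.array([[np.cos(th),-np.sin(th)],[np.sin(th),np.cos(th)]])
f=lambda uv,z:(M.T@(atz("wrist",P(*uv),z)[:2]-o)).round(1)
print("roller",f((540,257),36),"slide rear corners",f((409,108),58),f((520,178),58),"standoff",f((653,242),46))
p=f((605,321),80);print("post",p,np.arctan2(p[1]-75,p[0]+44),np.hypot(p[1]-75,p[0]+44))
p=f((592,304),42);print("armend",p,np.arctan2(p[1]-75,p[0]+44))
E
```

```text
[648.58463377  53.01681067] -0.2737178897035373 [1.07433287 3.08270498 1.46267686 0.54569525]
(array([645.26544716,  45.02292208]), np.float64(-0.2818564083810794), array([0.87933072, 0.49983525, 1.57096384, 1.2584204 ]))
roller [-96.3  73.6] slide rear corners [-137.   -63.5] [-135.7   23.6] standoff [-145.6  134.1]
post [-83.2 121.9] 2.2670008776006116 61.12487218800544
armend [-85.8 125.9] 2.2583418809990414
```

```bash
cat >> h.py <<'E'
O=np.array([648.,51.]);TH=-0.276
MF=np.array([[np.cos(TH),-np.sin(TH)],[np.sin(TH),np.cos(TH)]])
F=lambda x,y,z:np.append(O+MF@np.array([x,y]),z)
E
python3 - <<'E'
from h import *
st(F(-107,110,57),-2.786); print(F(-44,75,57))
E
```

```text
t 4.05 p [600.2  46.7 248.6] yaw -2.899 j [ 0.    0.42  1.48  0.    1.25 -1.81] F [-0.5 -0.8 -0.5] gap 0.007896678124542809 tz [-0.  0. -1.]
tool shift m [-0.009   0.1412  0.1916]
rotz -0.113
[626.10345251 135.15189367  57.        ]
```

{"name": "send_rows", "arguments": {"increments": "-0.003 0.045 0 0 0 -0.04 0; -0.006 0.09 0 0 0 -0.08 0; -0.009 0.141 0 0 0 -0.113 0; -0.009 0.141 0.03 0 0 -0.113 0; -0.009 0.141 0.07 0 0 -0.113 0; -0.009 0.141 0.11 0 0 -0.113 0; -0.009 0.141 0.15 0 0 -0.113 0; -0.009 0.141 0.175 0 0 -0.113 0; -0.009 0.141 0.19 0 0 -0.113 0; -0.009 0.141 0.19 0 0 -0.113 0; -0.009 0.141 0.19 0 0 -0.113 0"}}

```text
clock: 5.15
tool_pos: [575.7, 185.9, 59.7]
tcp_rot: [-0.177, 0.984, 0.0, 0.001]
force: [0.5, 0.2, 0.7]
finger_gap: 0.006
grip_force: 0.0
```

```bash
python3 - <<'E'
from h import *
st()
im=optics.snapshot("scene")[:,:,::-1][120:240,220:350]
a=cv2.resize(im,(400,370),interpolation=cv2.INTER_CUBIC)
im=optics.snapshot("wrist")[:,:,::-1]
b=cv2.resize(im,(400,300),interpolation=cv2.INTER_CUBIC);b=cv2.copyMakeBorder(b,0,70,0,0,0)
cv2.imwrite("pics/s1.png",np.hstack([a,b]))
E
```

```text
t 5.15 p [575.7 185.9  59.7] yaw -2.785 j [ 0.24  0.64  1.62  0.    0.88 -1.69] F [0.5 0.2 0.7] gap 0.005652499490269171 tz [ 0.001  0.    -1.   ]
```

View pics/s1.png

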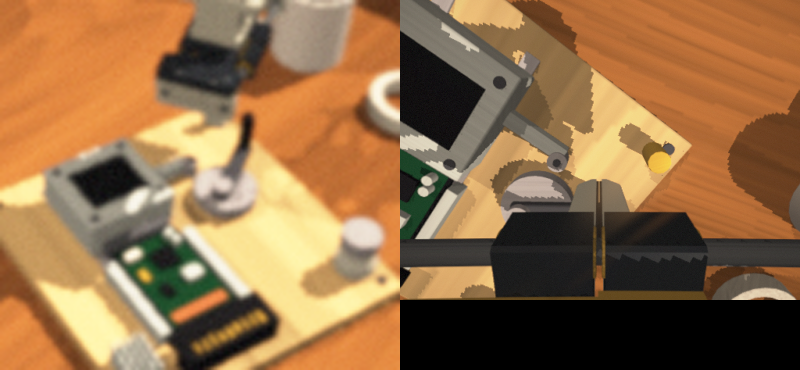

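```bash
cat > arc.py <<'E'
from h import *
import sys
st()
s=sensors.sense();M=R.from_quat(s["tcp_rot"]).as_matrix()
p=M.T@(F(-44,75,58)-np.array(s["tool_pos"]));p[2]=0
print("pivot in tool",p.round(1))
for f in eval(sys.argv[1]):
    d=p-R.from_rotvec([0,0,f]).apply(p);print(round(f,2),(d/1000).round(3))
E
python3 arc.py "np.arange(.1,1.21,.1)"
```

```text
t 5.25 p [575.9 186.   60.3] yaw -2.785 j [ 0.24  0.64  1.62  0.    0.88 -1.69] F [0.4 0.4 0.2] gap 0.0034529687252477684 tz [ 0.002  0.001 -1.   ]
pivot in tool [-29.3 -65.1   0. ]
0.1 [-0.007  0.003  0.   ]
0.2 [-0.014  0.005  0.   ]
0.3 [-0.021  0.006  0.   ]
0.4 [-0.028  0.006  0.   ]
0.5 [-0.035  0.006  0.   ]
0.6 [-0.042  0.005  0.   ]
0.7 [-0.049  0.004  0.   ]
0.8 [-0.056  0.001  0.   ]
0.9 [-0.062 -0.002  0.   ]
1.0 [-0.068 -0.005  0.   ]
1.1 [-0.074 -0.009  0.   ]
1.2 [-0.079 -0.014  0.   ]
```

{"name": "send_rows", "arguments": {"increments": "-0.007 0.003 0.002 0 0 0.1 0; -0.014 0.005 0.002 0 0 0.2 0; -0.021 0.006 0.002 0 0 0.3 0; -0.028 0.006 0.002 0 0 0.4 0; -0.035 0.006 0.002 0 0 0.5 0; -0.042 0.005 0.002 0 0 0.6 0; -0.049 0.004 0.002 0 0 0.7 0; -0.056 0.001 0.002 0 0 0.8 0; -0.062 -0.002 0.002 0 0 0.9 0; -0.068 -0.005 0.002 0 0 1.0 0; -0.074 -0.009 0.002 0 0 1.1 0; -0.079 -0.014 0.002 0 0 1.2 0"}}

```text
clock: 6.45
tool_pos: [654.4, 200.6, 58.0]
tcp_rot: [0.411, 0.911, 0.001, 0.0]
force: [-0.9, 2.4, -0.9]
finger_gap: 0.004
grip_force: 1.3
```

```bash
python3 arc.py "np.arange(.1,1.21,.1)"; python3 - <<'E'
from h import *
for n in("wrist","scene"):
    setp();im=optics.snapshot(n)[:,:,::-1];cv2.imwrite(f"pics/{n}2.png",im)
    print([(np.round(x["rect"]).tolist(),round(x["conf"],2)) for x in nets.spot_in("cam",n)[:2]])
a=cv2.resize(cv2.imread("pics/scene2.png")[120:240,220:350],(400,370),interpolation=cv2.INTER_CUBIC)
b=cv2.copyMakeBorder(cv2.resize(cv2.imread("pics/wrist2.png"),(400,300)),0,70,0,0,0)
cv2.imwrite("pics/s2.png",np.hstack([a,b]))
E
```

```text
t 6.45 p [654.4 200.6  58. ] yaw 2.294 j [ 0.23  0.77  1.38  0.    0.99 -0.49] F [-0.9  2.4 -0.9] gap 0.003821976866727715 tz [ 0.001  0.001 -1.   ]
pivot in tool [-30.4 -64.6   0. ]
0.1 [-0.007  0.003  0.   ]
0.2 [-0.013  0.005  0.   ]
0.3 [-0.02   0.006  0.   ]
0.4 [-0.028  0.007  0.   ]
0.5 [-0.035  0.007  0.   ]
0.6 [-0.042  0.006  0.   ]
0.7 [-0.049  0.004  0.   ]
0.8 [-0.056  0.002  0.   ]
0.9 [-0.062 -0.001  0.   ]
1.0 [-0.068 -0.004  0.   ]
1.1 [-0.074 -0.008  0.   ]
1.2 [-0.08  -0.013  0.   ]
[([128.0, 216.0, 127.0, 86.0], 0.88)]
[([283.0, 172.0, 35.0, 22.0], 0.96), ([338.0, 147.0, 28.0, 16.0], 0.18)]
```

View pics/s2.png

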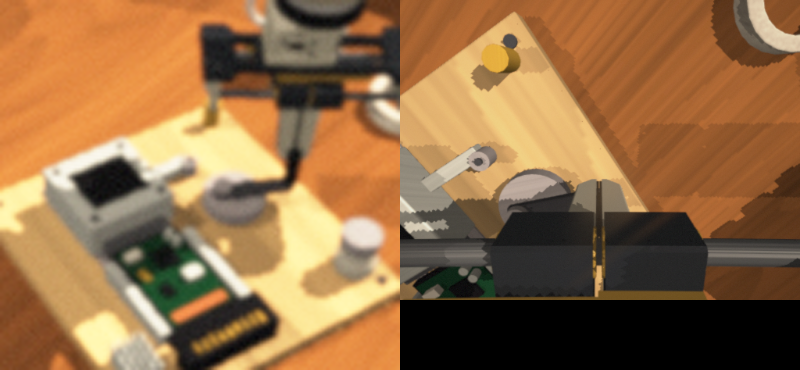

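{"name": "send_rows", "arguments": {"increments": "-0.007 0.003 0 0 0 0.1 0; -0.013 0.005 0 0 0 0.2 0; -0.02 0.006 0 0 0 0.3 0; -0.028 0.007 0 0 0 0.4 0; -0.035 0.007 0 0 0 0.5 0; -0.042 0.006 0 0 0 0.6 0; -0.049 0.004 0 0 0 0.7 0; -0.056 0.002 0 0 0 0.8 0; -0.062 -0.001 0 0 0 0.9 0; -0.068 -0.004 0 0 0 1.0 0; -0.074 -0.008 0 0 0 1.1 0; -0.081 -0.013 0 0 0 1.2 0"}}

```text
clock: 7.85
tool_pos: [697.8, 131.5, 57.1]
tcp_rot: [0.853, 0.521, 0.0, -0.0]
force: [-0.3, 2.8, -0.6]
finger_gap: 0.004
grip_force: 1.0
```

{"name": "send_rows", "arguments": {"increments": "0 0 0 0 0 0 0; 0.02 0 0 0 0 0 0; 0.04 0 0 0 0 0 0; 0.05 0 -0.03 0 0 0 0; 0.05 0 -0.07 0 0 0 0; 0.05 0 -0.11 0 0 0 0; 0.05 0 -0.15 0 0 0 0; 0.05 0 -0.16 0 0 0 0; 0.05 0 -0.16 0 0 0 0"}}

```text
clock: 8.75
tool_pos: [721.2, 176.0, 218.8]
tcp_rot: [0.852, 0.523, 0.002, 0.001]
force: [-0.3, 0.3, -1.1]
finger_gap: 0.006
grip_force: 0.0
```

```bash
python3 - <<'E'
from h import *
st();setp()
im=optics.snapshot("wrist")[:,:,::-1];b=cv2.resize(im,(800,600),interpolation=cv2.INTER_CUBIC);cv2.imwrite("pics/w3.png",b)
E
```

```text
t 8.75 p [721.2 176.  218.8] yaw 1.101 j [ 0.18  0.72  1.06 -0.    1.36  0.65] F [-0.3  0.3 -1.1] gap 0.005761967675204514 tz [ 0.003  0.    -1.   ]
```

View pics/w3.png

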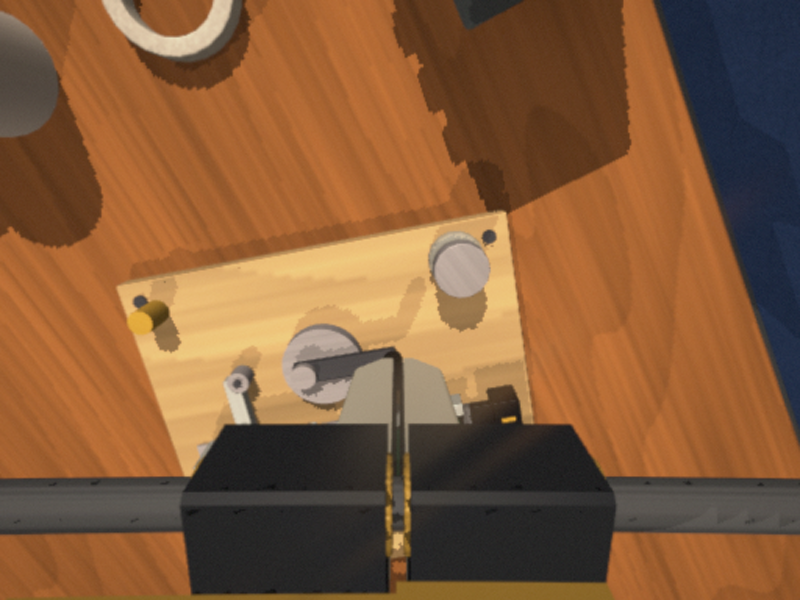

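```bash
python3 - <<'E'
from h import *
setp(); k=512/800
P=lambda u,v:(u*k,v*k)
o,th,e=fit("wrist",[P(118,287),P(505,212),P(304,377)],[(-170,160,18),(120,160,18),(-44,75,44)])
print(o,th,e)
a=atz("wrist",P(304,377),44);b=atz("wrist",P(392,355),42);print(np.arctan2(*(b-a)[1::-1])-th,np.linalg.norm(b-a))
q=proj("wrist",[np.append(o+np.array([[np.cos(th),-np.sin(th)],[np.sin(th),np.cos(th)]])@[21,75],42)])/k;print("expected post base at angle 0",q)
st(F(-175,-20,219),-0.276+np.pi)
E
```

```text
[647.63472089  50.22996906] -0.2783061429344108 [3.07449159 2.51723512 0.55725647]
0.05736565615281239 65.27005809780333
expected post base at angle 0 [[393.66505587 359.71307254]]
t 8.8 p [720.6 175.7 216.4] yaw 1.1 j [ 0.18  0.72  1.06 -0.    1.36  0.65] F [-0.8 -0.8 -0.1] gap 0.007036352429803217 tz [ 0. -0. -1.]
tool shift m [-0.1975 -0.176  -0.0026]
rotz -1.765
```

{"name": "send_rows", "arguments": {"increments": "-0.02 -0.017 0 0 0 -0.147 0; -0.04 -0.034 0 0 0 -0.294 0; -0.06 -0.052 0 0 0 -0.441 0; -0.08 -0.07 0 0 0 -0.588 0; -0.1 -0.088 0 0 0 -0.735 0; -0.12 -0.106 0 0 0 -0.882 0; -0.14 -0.124 0 0 0 -1.03 0; -0.16 -0.142 0 0 0 -1.177 0; -0.18 -0.16 0 0 0 -1.324 0; -0.197 -0.176 0 0 0 -1.471 0; -0.197 -0.176 0 0 0 -1.618 0; -0.197 -0.176 0 0 0 -1.765 0"}}

```text
clock: 10.0
tool_pos: [472.9, 80.1, 215.0]
tcp_rot: [0.135, 0.991, -0.0, -0.001]
force: [0.1, 0.1, 0.6]
finger_gap: 0.002
grip_force: 0.0
```

```bash
python3 - <<'E'
from h import *
st(F(-175,-20,38),-0.277+np.pi);setp()
im=optics.snapshot("wrist")[:,:,::-1];b=cv2.resize(im,(800,600),interpolation=cv2.INTER_CUBIC);cv2.imwrite("pics/w4.png",b)
print([(np.round(np.array(x["rect"])*1.5625).tolist(),round(x["conf"],2)) for x in nets.spot_in("slide","wrist")[:2]])
E
```

```text
t 10.0 p [472.9  80.1 215. ] yaw 2.87 j [ 0.07  0.23  1.83 -0.    1.09 -1.23] F [0.1 0.1 0.6] gap 0.002236008135123759 tz [-0.003 -0.    -1.   ]
tool shift m [-1.90e-03 -1.00e-04  1.77e-01]
rotz 0.006
[([333.0, 315.0, 207.0, 102.0], 0.79)]
```

View pics/w4.png

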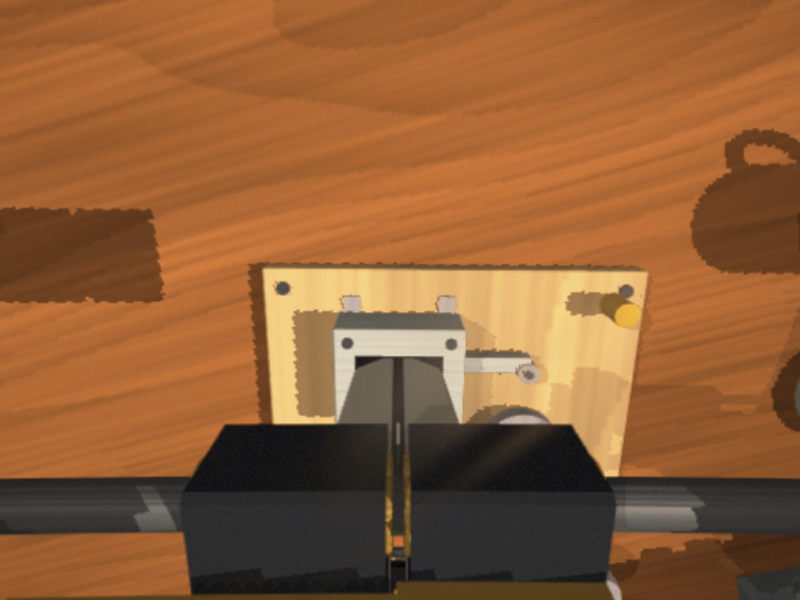

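{"name": "send_rows", "arguments": {"increments": "0 0 0.04 0 0 0 0; 0 0 0.08 0 0 0 0; 0 0 0.12 0 0 0 0; 0 0 0.15 0 0 0 0; 0 0 0.17 0 0 0 0; 0 0 0.177 0 0 0 0; 0 0 0.177 0 0 0 0; -0.008 0 0.177 0 0 0 0; -0.016 0 0.177 0 0 0 0; -0.022 0 0.177 0 0 0 0; -0.026 0 0.177 0 0 0 0; -0.026 0 0.177 0 0 0 0"}}

```text
clock: 11.3
tool_pos: [500.0, 73.0, 39.9]
tcp_rot: [0.139, 0.99, 0.0, 0.0]
force: [-0.5, 0.1, -0.2]
finger_gap: 0.004
grip_force: 0.0
```

{"name": "send_rows", "arguments": {"increments": "-0.002 0 0 0 0 0 0; -0.004 0 0 0 0 0 0; -0.006 0 0 0 0 0 0; -0.008 0 0 0 0 0 0; -0.01 0 0 0 0 0 0; -0.012 0 0 0 0 0 0; -0.014 0 0 0 0 0 0; -0.014 0 0 0 0 0 0"}}

```text
clock: 12.1
tool_pos: [513.2, 69.2, 39.6]
tcp_rot: [0.139, 0.99, -0.0, 0.0]
force: [-1.4, -0.7, 0.2]
finger_gap: 0.007
grip_force: 0.8
```

{"name": "send_rows", "arguments": {"increments": "-0.002 0 0 0 0 0 0; -0.004 0 0 0 0 0 0; -0.006 0 0 0 0 0 0; -0.008 0 0 0 0 0 0; -0.008 0 0 0 0 0 0"}}

```text
clock: 12.6
tool_pos: [520.9, 67.0, 39.6]
tcp_rot: [0.139, 0.99, 0.0, 0.0]
force: [-2.2, -0.5, -0.6]
finger_gap: 0.007
grip_force: 0.9
```

```bash
python3 - <<'E'
from h import *
st();setp()
a=optics.snapshot("scene")[:,:,::-1][140:240,215:348]
b=optics.snapshot("wrist")[:,:,::-1]
a=cv2.resize(a,(400,300),interpolation=cv2.INTER_CUBIC);b=cv2.resize(b,(400,300))
cv2.imwrite("pics/s5.png",np.hstack([a,b]))
E
```

```text
t 12.6 p [520.9  67.   39.6] yaw 2.863 j [ 0.04  0.57  1.85 -0.    0.73 -1.25] F [-2.2 -0.5 -0.6] gap 0.006902449037114111 tz [ 0. -0. -1.]
```

View pics/s5.png

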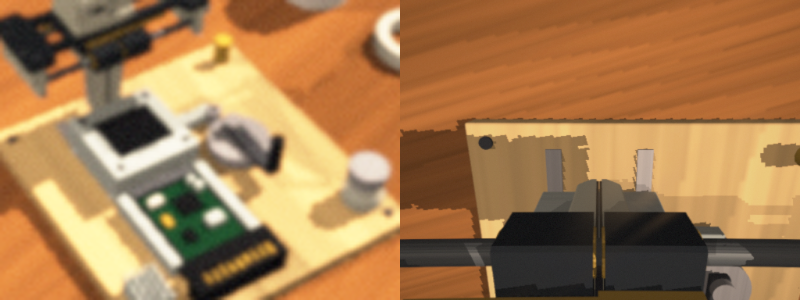

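{"name": "send_rows", "arguments": {"increments": "-0.002 0 0 0 0 0 0; -0.004 0 0 0 0 0 0; -0.006 0 0 0 0 0 0; -0.006 0 0 0 0 0 0"}}

```text
clock: 13.1
tool_pos: [524.1, 66.1, 39.6]
tcp_rot: [0.139, 0.99, 0.0, -0.003]
force: [-14.7, 5.3, 13.4]
finger_gap: 0.003
grip_force: 8.3
```

{"name": "send_rows", "arguments": {"increments": "-0.0015 0 0 0 0 0 0; -0.003 0 0 0 0 0 0; -0.003 0 0 0 0 0 0"}}

```text
clock: 13.4
tool_pos: [524.1, 66.0, 39.4]
tcp_rot: [0.139, 0.99, -0.0, -0.006]
force: [-29.6, 12.3, 24.7]
finger_gap: 0.006
grip_force: 16.1
```

{"name": "send_rows", "arguments": {"increments": "0 0 0 0 0 0 0; 0.015 0 0 0 0 0 0; 0.035 0 0 0 0 0 0; 0.05 0 -0.04 0 0 0 0; 0.05 0 -0.08 0 0 0 0; 0.05 0 -0.12 0 0 0 0; 0.05 0 -0.16 0 0 0 0; 0.05 0 -0.2 0 0 0 0; 0.05 0 -0.2 0 0 0 0; 0.05 0 -0.2 0 0 0 0"}}

```text
clock: 14.4
tool_pos: [481.8, 78.4, 240.3]
tcp_rot: [0.139, 0.99, 0.0, 0.001]
force: [0.2, -0.2, -1.1]
finger_gap: 0.012
grip_force: 0.0
```

```bash
python3 - <<'E'
from h import *
st();setp()
b=optics.snapshot("wrist")[:,:,::-1];b=cv2.resize(b,(800,600),interpolation=cv2.INTER_CUBIC)
cv2.imwrite("pics/w6.png",b)
E
```

```text
t 14.4 p [481.8  78.4 240.3] yaw 2.863 j [ 0.07  0.21  1.78 -0.    1.14 -1.23] F [ 0.2 -0.2 -1.1] gap 0.011838298309104964 tz [ 0.003  0.    -1.   ]
```

View pics/w6.png

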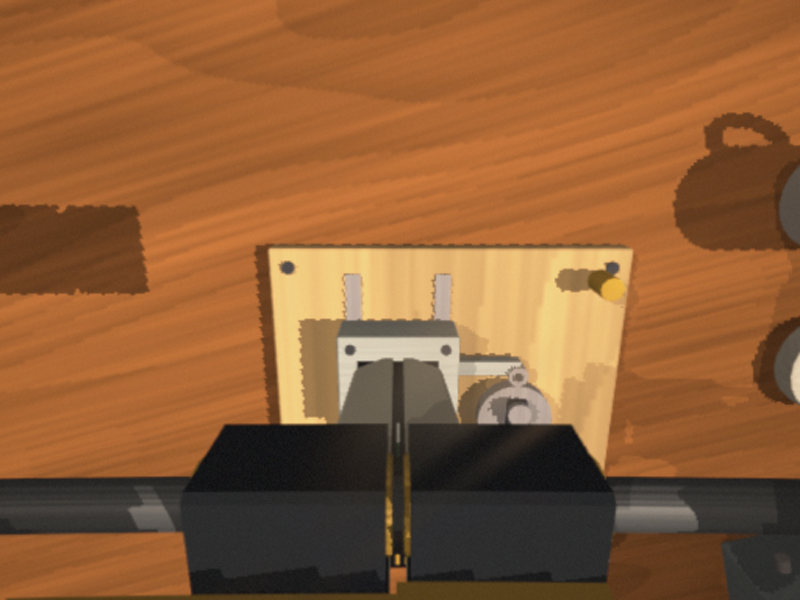

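```bash
python3 - <<'E'
from h import *
import h; k=512/800
P=lambda u,v:(u*k,v*k)
def rep(c1,c2,ro,ed):
    o,th,e=fit("wrist",[P(*c1),P(*c2)],[(-170,-120,18),(-170,160,18)])
    M=np.array([[np.cos(th),-np.sin(th)],[np.sin(th),np.cos(th)]])
    f=lambda uv,z:(M.T@(atz("wrist",P(*uv),z)[:2]-o)).round(1)
    print(o,th,"roller",f(ro,36),"rear top",f(ed,58)); return f
h.WP=([472.9,80.1,215.0],[.135,.991,0,-.001]); rep((263,267),(648,271),(528,374),(399,329))
setp(); f=rep((268,246),(633,248),(517,376),(399,336)); print("boss",f((520,413),44))
E
```

```text
[648.01615926  51.80564777] -0.2814293379204498 roller [-96.2  74.6] rear top [-138.1  -20.2]
[645.51357554  50.92661026] -0.28467009695152967 roller [-71.5  74.2] rear top [-112.8  -18.6]
boss [-43.6  76.8]
```

```bash
python3 -c "
from h import *
print(r.job_done())"
```

```text
the job is handed in; nothing more can be done
None
```

I turned the cam to about 0.06 rad from its low point, then pushed the slide about 25 mm until it met a hard stop at about 30 N. The arm ended clear and the job is handed in; I did not check the board's seating in a picture, but inferred it from the slide reaching its stop.

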